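# Close, fasten and hold the filter door of a dust extractor box

### The arm

A 7-joint arm with a two-finger parallel gripper is mounted at the origin on the work surface. World frame = base frame: x ahead of the robot, y to its left, z up, the work surface at z = 0. Lengths are in m, angles in rad, forces in N, time in s.
With the tool pointing down it reaches from about 0.425 to 0.925 m from the base axis. Payload 6.8 kg.
Tool frame: the origin (TCP) lies at the very end of the fingers, on their centre line; the grasp point (between the pads) lies 19 mm behind it (r.tcp_to_grasp is the distance from the TCP to the grasp point, in m); z points along the fingers, y is the line along which they close (so a half turn about z gives the same grasp; the last joint's range is limited). The gripper opens to 85 mm and grips with 20 to 120 N. Pads are 22 mm wide; open, the fingers measure 114 mm over their backs; the gripper's body (76 mm by 85 mm) begins 54 mm behind the grasp point. The pads swing forward as they close: fully open they stand 13 mm farther back than shut.
Start: joints at [-1.279, 0.477, 0.022, 1.555, -0.011, 1.109, -0.083], TCP at [0.263, 0.622, 0.231] pointing down, gripper open.
Joint ranges: [-2.96, 2.96], [-0.34, 2.1], [-1.41, 1.46], [0.24, 2.44], [-1.37, 4.51], [0.17, 1.92], [-2.96, 2.96]. Speed limits (rad/s): [2.39, 2.39, 3.14, 3.14, 3.14, 3.14, 3.14].

### API

Orientations are given as a rotation vector (axis times angle).
In Python, from bench import r gives the robot as it stands.
- The arm moves only by the tool step_arm, never from a script. Its argument "moves" is a list of rows, each a list of 7 numbers: the shift along the tool's x, y, z in mm, then the turn, a rotation vector about the tool's x, y, z in rad, then the finger opening in mm, from 0 to 85.4. A call has 1 to 8 rows; each row is the pose to reach, as a shift and turn from the pose commanded when the call began, along the tool's axes at that moment; what a row does not reach only later rows make up. A row lasts 1/10 s, in which the tool goes at most 50 mm and 8.59 degrees, less where a joint would pass 70% of its speed; a pose out of reach is approached as far as the arm can. A call with a gripper value outside its range is refused whole. The fingers move at their own pace and stop on an object; "grip_force" is the grip in N (left out, the last holds). Time passes only in rows, so rows that repeat a pose let the fingers close. It gives the time, the measured TCP pose, the force, the opening and the grip force at its end, in the units of the state.
- r.get_obs(): the state, without advancing time (a new reading comes with each control period).
- r.grab_frame(name): name is "side" or "top"; returns a dict with "image" (384x512x3 uint8, red, green, blue), "depth" (384x512 float32, m along the optical axis (not along the pixel's ray), 0 where there is no reading), "mtx" (3x3 intrinsics, pixels), "rvec" (rotation vector, rad) and "tvec" (3), from world to camera coordinates, as OpenCV has them. Camera axes: x right, y down, z forward; pixel columns grow to the right and rows downward; lengths in m; the calibration is good to about 2 mm. A picture is of the moment at which its call begins.
- r.hand_in(): hands the job in; it is judged then, once.
The state is a dict: "clock": time; "joints": joint angles; "qvel": joint speeds; "tau": joint torques, N m; "tcp_pos": TCP position; "orientation": TCP orientation; "contact_force": force on the tool from outside, world axes, zero at the start; "moment": the same for the moment, N m; "grip_width": finger opening in m; "gripper_force": force on a finger pad.
Only numpy, scipy, OpenCV 4.12 (cv2) and the standard library are available. Lean on these libraries where they do the work, as an engineer would, in place of code of your own. Each camera call takes 0.05 s, during which the arm holds its last target. There are 200 camera calls.

### The job

Close up the dust extractor's filter box: push its blue hinged door down until it clicks onto its catch and stays shut when you let go, then turn the yellow quarter-turn fastener clockwise until the slot along its top lines up with the two white marks. Then press with the shut fingers on the green pad so that the door, which the springy gasket holds slightly proud, sits flush on the frame all round, and finish while still holding it pressed there. Leave the jar, the tools and the other things on the bench where they are.

Things in the scene. Friction and masses are not known exactly. Their poses are not given: they have to be found in the camera images.
- housing: plywood filter box, open at the top, 220 (x) x 280 (y) x 120 mm high, fixed to the bench. Origin: centre of its underside, on the bench. Its -x side is the front, with the catch; the door's hinge runs along its back. It may stand turned by up to 0.35 rad about the vertical.
- lid (a joint): hinge angle (rad) of the blue door: 0 = flush on the frame (hard stop), growing as its front edge rises. Starts at 0.5 to 0.95; friction keeps it where it is put. A sprung catch resists from about 0.10, snaps past at about 0.08 (some 11 N down on the green pad), then holds the door at about 0.027 (5 mm proud at the front) against a springy gasket; some 6 N down on the pad brings it from there to 0.
- lid_hinge (a point): hinge line at mid-width, 100 mm behind the box's centre, 121 mm above the bench, level with the shut door's underside. Turns with the door: -x points along the door to its front edge, y along the hinge, z out of its upper face. The door is a plate 6 mm thick, 270 mm wide along the hinge, reaching 205 mm forward of the hinge line; some 8 N pulling up could open its catch again.
- fastener (a joint): turn (rad) of the quarter-turn fastener in the door, growing clockwise seen from above: at 0 the slot runs front to back (along the door's x axis), at 1.571 along the hinge direction, in line with the two white marks. Starts at 0 to 0.5; stiff (0.05 N m), stays where it is left; end stop only at 2.1, beyond the marks.
- fastener_top (a point): centre of the top face of the yellow grip bar, 46 long, 14 thick, 32 tall (mm), with a black slot line along its top; under it a black disc 48 across, 8 high. The point is 45 mm above the door's underside, 105 mm forward of the hinge, 60 mm to the -y side of the door's middle. Site x runs along the bar and slot. White marks: on the door, 35 to 53 mm from the axis to both sides, along the hinge direction.
- pad: round green press pad, 40 mm across, 4 mm thick, fixed on the door's upper face near the front edge. Origin: centre of its underside, 6 mm above the door's underside, 165 mm forward of the hinge, 60 mm to the +y side of the door's middle; z points out of the door.
- jar: closed glass jar with steel cap, 64 mm across, 85 mm high, beside the box on its right; leave it. Origin: centre of underside.
- old_filter: dirty brown filter cartridge 150 x 100 x 40 mm, lying beside the box on its left; leave it. Origin: centre of underside.
- screwdriver: screwdriver lying on the right of the bench; leave it. Origin on its axis at the underside.
- tape_measure: yellow tape measure 70 x 35 x 65 mm on the left; leave it. Origin: centre of underside.
- sanding_block: red and cork sanding block 112 x 67 x 40 mm on the left; leave it. Origin: centre of underside.
- glue: white glue bottle 60 mm across, 170 mm high, at the right rear; leave it. Origin: centre of underside.

How it is judged:
By the outcome, as a careful person would: the job done as asked, in the order asked, and still so for the second after the job is handed in, while the arm keeps its last pose, push and grip.
It also fails if it takes over 64 s, if anything falls off the work surface, if the arm or the gripper's body presses on something with over 40 N, if the wrist force passes 120 N, or if a joint passes its speed limit or range.

## Working session

There is one attempt and no reset: what is moved stays moved. The work goes in short steps, Python scripts to look and compute and a tool call to move; the robot and the scene stay as the last step left them, time stands still between calls to the robot, and variables do not carry over. Pictures are saved under pics/ and viewed, at most 10 in all, crops included, and the job is handed in when it is done.

Besides the shell and the picture viewer there is one more tool, called as a command line: name --pt "numbers of a row" for each row, then --argument value for the rest. step_arm: Moves the arm, as the interface text tells. Its arguments: {"type":"object","properties":{"moves":{"type":"array","items":{"type":"array","items":{"type":"number"}}},"grip_force":{"type":"number"}},"required":["moves"]}

```bash
mkdir -p pics; ls; python3 - <<'E'
from bench import r
import cv2,numpy as np
o=r.get_obs();print(o)
ims=[]
for n in("side","top"):
    f=r.grab_frame(n);np.savez(f"/tmp/{n}.npz",**f)
    cv2.imwrite(f"pics/{n}0.png",f["image"][:,:,::-1]);print(n,f["mtx"].tolist(),f["rvec"],f["tvec"])
E
```

```text
pics
{'clock': 0.0, 'joints': array([-1.27911551,  0.47777581,  0.02233192,  1.55647768, -0.01152838,
        1.1092586 , -0.08307291]), 'qvel': array([ 5.69442628e-04,  4.53199366e-04, -1.77144991e-04,  9.88236733e-05,
        2.12561211e-03, -9.95796478e-04,  8.43564436e-04]), 'tau': array([-4.05402288e-04, -5.96438420e+01,  1.60739075e+00, -2.81201684e+01,
        1.23629623e-02,  9.10379458e-03, -1.72071748e-05]), 'tcp_pos': array([0.26249209, 0.62122671, 0.23033075]), 'orientation': array([-6.23684342e-01, -3.07880183e+00,  2.78606715e-03]), 'contact_force': array([ 0.16869967, -0.0803147 , -0.67627976]), 'moment': array([-0.0376571 ,  0.02559181,  0.04884953]), 'gripper_force': 0.0, 'grip_width': 0.08543314325109809}
side [[386.8865109366407, 0.0, 254.49103869095146], [0.0, 386.8865109366407, 187.99616627775822], [0.0, 0.0, 1.0]] [ 1.33985513  2.07056595 -1.01860391] [ 0.18306145 -0.20474264  1.90364144]
top [[441.11099160050725, 0.0, 256.5992814463577], [0.0, 441.11099160050725, 189.1183817537307], [0.0, 0.0, 1.0]] [ 2.1564106  -2.21385449  0.08843293] [0.02166504 0.53957961 1.42185977]
```

View pics/side0.png

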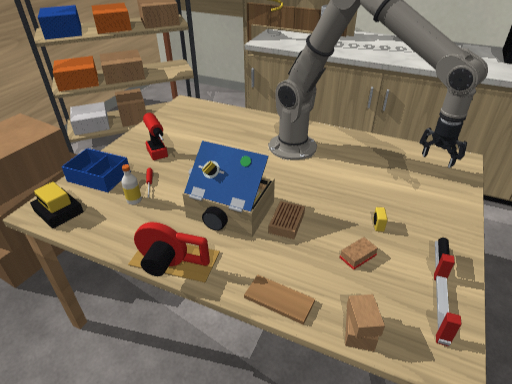

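View pics/top0.png

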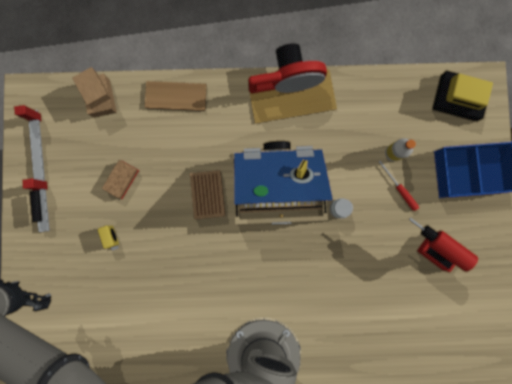

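The side view shows the door open, with the pad at about (245,161) and the fastener at (210,168). The top view has the pad at (261,190), the fastener at (302,170) and the jar at (342,208).

```bash
cat > h.py <<'E'
import numpy as np,cv2
def cloud(f):
    d=f["depth"];v,u=np.indices(d.shape);K=f["mtx"]
    p=np.stack([(u-K[0,2])/K[0,0]*d,(v-K[1,2])/K[1,1]*d,d],-1)
    R=cv2.Rodrigues(f["rvec"])[0];return (p-f["tvec"].ravel())@R
def masks(f):
    h=cv2.cvtColor(np.ascontiguousarray(f["image"]),cv2.COLOR_RGB2HSV).astype(int);H,S,V=h[...,0],h[...,1],h[...,2]
    ok=f["depth"]>0
    return dict(blue=ok&(abs(H-111)<12)&(S>120)&(V>60),green=ok&(abs(H-65)<18)&(S>110)&(V>50),yellow=ok&(abs(H-27)<6)&(S>150)&(V>80))
def door(f,c=(0.55,0.0),rad=0.25):
    P=cloud(f);m=masks(f);near=np.hypot(P[...,0]-c[0],P[...,1]-c[1])<rad
    return {k:P[v&near&(P[...,2]>0.1)] for k,v in m.items()}
E
python3 - <<'E'
from h import *
for n in("side","top"):
    f=dict(np.load(f"/tmp/{n}.npz"));P=cloud(f)
    uv=dict(side=(161,245),top=(190,261))[n];c=P[uv];print(n,"pad px",c)
    D=door(f,c[:2],0.28)
    for k,p in D.items():
        print(k,len(p),p.mean(0) if len(p) else'',np.percentile(p,[2,98],axis=0).round(3).tolist() if len(p) else '')
    p=D["blue"]
    for _ in range(4):
        m=np.median(p,0) if _==0 else p.mean(0);nv=np.linalg.svd(p-m,full_matrices=False)[2][2];nv*=np.sign(nv[2]);e=(p-m)@nv;p=p[abs(e)<max(.004,1.5*e.std())]
    print("n",nv,"ang",np.arccos(nv[2]),"yaw of tilt dir",np.arctan2(nv[1],nv[0]),len(p),e.std(),'centre',p.mean(0))
    q,_=cv2.findHomography,0
    # min-area rect in door coordinates
    h=np.cross([0,0,1],nv);h/=np.linalg.norm(h);x=np.cross(h,nv)
    ab=np.c_[(p-m)@x,(p-m)@h].astype(np.float32);print("rect",cv2.minAreaRect(ab))
    (cc,sz,a)=cv2.minAreaRect(ab);print("rect centre world",m+cc[0]*x+cc[1]*h,"h",h)
print("jar",cloud(f)[208,342])
E
```

```text
side pad px [5.20397098e-01 1.42942013e-04 2.34271959e-01]
blue 3209 [ 0.56554377 -0.0506976   0.19120972] [[0.491, -0.189, 0.127], [0.642, 0.071, 0.254]]
green 89 [5.18870961e-01 1.09702068e-04 2.34310258e-01] [[0.503, -0.019, 0.222], [0.533, 0.017, 0.246]]
yellow 63 [ 0.58439974 -0.1152168   0.21601495] [[0.565, -0.126, 0.195], [0.603, -0.105, 0.235]]
n [0.64315877 0.00989202 0.76566896] ang 0.6987156510926006 yaw of tilt dir 0.015379155314897584 2715 0.0019237010462047636 centre [ 0.56595248 -0.05103991  0.19075917]
rect ((0.0013805776834487915, -0.00820876657962799), (0.2073781043291092, 0.2699587047100067), 0.050111714750528336)
rect centre world [ 0.56711605 -0.05924707  0.18988588] h [-0.01537855  0.99988174  0.        ]
top pad px [ 0.52113136 -0.00340486  0.23224399]
blue 3623 [ 0.55687869 -0.05445428  0.19954324] [[0.49, -0.188, 0.131], [0.639, 0.067, 0.256]]
green 113 [ 0.51947719 -0.00201026  0.23527652] [[0.506, -0.02, 0.222], [0.533, 0.016, 0.247]]
yellow 88 [ 0.57434011 -0.11935918  0.22249953] [[0.557, -0.132, 0.201], [0.596, -0.107, 0.238]]
n [0.64279531 0.0102663  0.76596918] ang 0.698248774337509 yaw of tilt dir 0.015969983908482442 3505 0.001615971329488372 centre [ 0.55686905 -0.05458954  0.19951858]
rect ((0.011368855834007263, -0.007087796926498413), (0.2632703185081482, 0.21027274429798126), 89.91382598876953)
rect centre world [ 0.56568932 -0.06153737  0.1922098 ] h [-0.01596931  0.99987248  0.        ]
jar [ 0.46934648 -0.25790746  0.07797397]
```

```bash
cat >> h.py <<'E'
from scipy.spatial.transform import Rotation as Ro
def to_tool(o,targets,yaw=None):
    "world targets -> tool shifts mm; yaw = wanted yaw of tool y (mod pi), tool vertical"
    R=Ro.from_rotvec(o["orientation"]);M=R.as_matrix()
    print("t",round(o["clock"],2),"tcp",o["tcp_pos"].round(4),"F",o["contact_force"].round(1),"w",round(o["grip_width"]*1e3,1),"yaw y",np.arctan2(M[1,1],M[0,1]).round(3),"z",M[:,2].round(3),"j",o["joints"].round(2))
    for t in targets: print("world",t,"shift",((np.array(t)-o["tcp_pos"])@M*1e3).round(1))
    if yaw is not None:
        for a in(yaw,yaw+np.pi):
            y=np.array([np.cos(a),np.sin(a),0]);z=np.array([0,0,-1.]);T=np.c_[np.cross(y,z),y,z]
            print("turn",Ro.from_matrix(M.T@T).as_rotvec().round(3))
E
python3 - <<'E'
from h import *;from bench import r
to_tool(r.get_obs(),[(.262,.621,.33),(.40,.30,.33),(.513,-.002,.33),(.513,-.002,.26)])
E
```

```text
t 0.1 tcp [0.2625 0.6213 0.2304] F [ 0.1 -0.4  0. ] w 85.2 yaw y 1.171 z [-0.001 -0.002 -1.   ] j [-1.28  0.48  0.02  1.56 -0.01  1.11 -0.08]
world (0.262, 0.621, 0.33) shift [  0.4  -0.6 -99.6]
world (0.4, 0.3, 0.33) shift [-251.7 -242.6  -99.2]
world (0.513, -0.002, 0.33) shift [-473.3 -476.8  -98.8]
world (0.513, -0.002, 0.26) shift [-473.3 -476.7  -28.8]
```

step_arm --pt "0 0 -50 0 0 0 0" --pt "0 0 -100 0 0 0 0" --pt "-35 -35 -100 0 0 0 0" --pt "-70 -68 -100 0 0 0 0" --pt "-105 -102 -100 0 0 0 0" --pt "-140 -136 -100 0 0 0 0" --pt "-175 -169 -100 0 0 0 0" --pt "-210 -203 -100 0 0 0 0"

```text
clock: 0.9
tcp_pos: [0.3775, 0.3509, 0.331]
orientation: [-0.624, -3.079, 0.0]
contact_force: [0.8, 0.5, 0.4]
grip_width: 0.0001
gripper_force: 0.0
```

step_arm --pt "-35 -35 0 0 0 0 0" --pt "-70 -70 0 0 0 0 0" --pt "-105 -105 0 0 0 0 0" --pt "-140 -140 0 0 0 0 0" --pt "-175 -175 0 0 0 0 0" --pt "-210 -210 0 0 0 0 0" --pt "-240 -245 0 0 0 0 0" --pt "-263 -274 0 0 0 0 0"

```text
clock: 1.7
tcp_pos: [0.5129, -0.0048, 0.3312]
orientation: [0.627, 3.078, -0.001]
contact_force: [0.4, 0.3, -0.4]
grip_width: -0.0001
gripper_force: 0.0
```

step_arm --pt "0 0 0 0 0 0 0" --pt "0 0 0 0 0 0 0" --pt "0 0 0 0 0 0 0" --pt "0 0 0 0 0 0 0"

```text
clock: 2.1
tcp_pos: [0.5125, -0.0002, 0.3311]
orientation: [-0.62, -3.079, -0.0]
contact_force: [0.5, 0.6, 0.2]
grip_width: 0.0001
gripper_force: 0.0
```

```bash
python3 - <<'E'
from h import *;from bench import r
h=np.array([.641,-.0616])
T=[]
for a in(.7,.6,.5,.4,.3,.2,.14,.1,.05,0,-.03):
    T.append((round(.641-.165*np.cos(a)+.010*np.sin(a),4),-.002,round(.121+.165*np.sin(a)+.010*np.cos(a),4)))
T.insert(0,(.513,-.002,.26))
to_tool(r.get_obs(),T)
E
```

```text
t 2.1 tcp [ 5.125e-01 -2.000e-04  3.311e-01] F [0.5 0.6 0.2] w 0.1 yaw y 1.174 z [-0.  0. -1.] j [-0.54  0.12  0.47  1.83 -0.06  1.21  1.12]
world (0.513, -0.002, 0.26) shift [-1.2 -1.5 71.1]
world (np.float64(0.5212), -0.002, np.float64(0.2349)) shift [-8.8  1.7 96.2]
world (np.float64(0.5105), -0.002, np.float64(0.2224)) shift [  1.   -2.5 108.7]
world (np.float64(0.501), -0.002, np.float64(0.2089)) shift [  9.8  -6.2 122.2]
world (np.float64(0.4929), -0.002, np.float64(0.1945)) shift [ 17.3  -9.3 136.6]
world (np.float64(0.4863), -0.002, np.float64(0.1793)) shift [ 23.3 -11.8 151.8]
world (np.float64(0.4813), -0.002, np.float64(0.1636)) shift [ 27.9 -13.8 167.5]
world (np.float64(0.479), -0.002, np.float64(0.1539)) shift [ 30.  -14.7 177.2]
world (np.float64(0.4778), -0.002, np.float64(0.1474)) shift [ 31.1 -15.1 183.7]
world (np.float64(0.4767), -0.002, np.float64(0.1392)) shift [ 32.2 -15.6 191.9]
world (np.float64(0.476), -0.002, np.float64(0.131)) shift [ 32.8 -15.8 200.1]
world (np.float64(0.4758), -0.002, np.float64(0.126)) shift [ 33.  -15.9 205.1]
```

step_arm --pt "-2 0 40 0 0 0 0" --pt "-5 1 70 0 0 0 0" --pt "-8 1 85 0 0 0 0" --pt "-8 1 94 0 0 0 0" --pt "-3 -1 102 0 0 0 0" --pt "1 -2 109 0 0 0 0" --pt "6 -4 116 0 0 0 0" --pt "10 -6 122 0 0 0 0"

```text
clock: 2.9
tcp_pos: [0.5009, -0.0031, 0.2092]
orientation: [0.623, 3.078, 0.001]
contact_force: [1.2, -0.5, 0.2]
grip_width: -0.0004
gripper_force: 0.3
```

step_arm --pt "4 -2 7 0 0 0 0" --pt "8 -3 14 0 0 0 0" --pt "11 -4 22 0 0 0 0" --pt "14 -6 30 0 0 0 0" --pt "16 -7 37 0 0 0 0" --pt "18 -8 45 0 0 0 0" --pt "20 -8 50 0 0 0 0" --pt "20 -9 55 0 0 0 0"

```text
clock: 3.7
tcp_pos: [0.479, -0.0037, 0.1537]
orientation: [-0.623, -3.079, 0.0]
contact_force: [0.2, 0.4, 0.4]
grip_width: 0.0002
gripper_force: 0.2
```

```bash
python3 - <<'E'
from h import *;from bench import r
to_tool(r.get_obs(),[(.479,-.002,.154),(.4778,-.002,.1474),(.4767,-.002,.1392),(.476,-.002,.131),(.4758,-.002,.126)])
E
```

```text
t 3.7 tcp [ 0.479  -0.0037  0.1537] F [0.2 0.4 0.4] w 0.2 yaw y 1.171 z [-0.001  0.    -1.   ] j [-0.5   0.27  0.44  2.11 -0.16  0.79  1.21]
world (0.479, -0.002, 0.154) shift [ 0.6  1.6 -0.3]
world (0.4778, -0.002, 0.1474) shift [1.8 1.1 6.3]
world (0.4767, -0.002, 0.1392) shift [ 2.8  0.7 14.5]
world (0.476, -0.002, 0.131) shift [ 3.4  0.4 22.7]
world (0.4758, -0.002, 0.126) shift [ 3.6  0.3 27.7]
```

step_arm --pt "1 1 3 0 0 0 0" --pt "2 1 6 0 0 0 0" --pt "2 1 9 0 0 0 0" --pt "2 1 11 0 0 0 0" --pt "2 1 13 0 0 0 0"

```text
clock: 4.2
tcp_pos: [0.4775, -0.0021, 0.1418]
orientation: [-0.624, -3.078, -0.001]
contact_force: [-4.6, 0.2, 6.0]
grip_width: -0.0003
gripper_force: 3.3
```

```bash
cat >> h.py <<'E'
def plane(f,c=(.55,-.06)):
    p=door(f,c,.28)["blue"]
    for i in range(4):
        m=np.median(p,0) if i==0 else p.mean(0);nv=np.linalg.svd(p-m,full_matrices=False)[2][2];nv*=np.sign(nv[2]);e=(p-m)@nv;p=p[abs(e)<max(.004,1.5*e.std())]
    t=np.arctan2(nv[0],nv[2]);print("lid angle",t.round(4),"n",nv.round(3),"mean",m.round(4),len(p));return t
E
python3 - <<'E'
from h import *;from bench import r
f=r.grab_frame("top");plane(f);f=r.grab_frame("side");plane(f);to_tool(r.get_obs(),[])
cv2.imwrite("pics/s1.png",cv2.resize(f["image"][110:260,150:350,::-1],(800,600)))
E
```

```text
lid angle 0.0651 n [0.065 0.001 0.998] mean [ 0.5539 -0.078   0.133 ] 2809
lid angle 0.0616 n [ 0.062 -0.     0.998] mean [ 0.5477 -0.0468  0.1337] 1923
t 4.3 tcp [ 0.4777 -0.0021  0.1413] F [0.  0.3 0.6] w 0.2 yaw y 1.171 z [-0.  0. -1.] j [-0.49  0.29  0.43  2.13 -0.17  0.76  1.22]
```

View pics/s1.png

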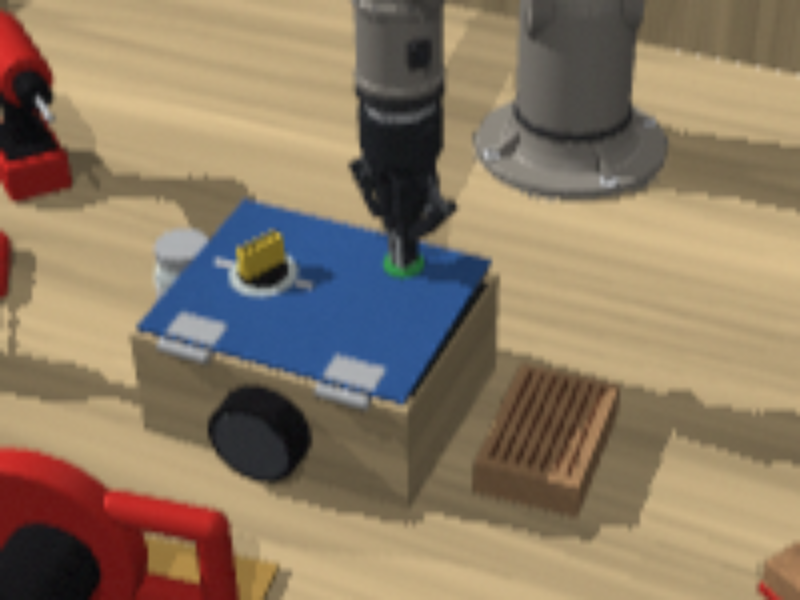

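The fingers are on the pad and the door is at about 0.06 rad, just past the snap. I'll push a bit more, then back off.

step_arm --pt "0 0 2 0 0 0 0" --pt "0 0 4 0 0 0 0" --pt "1 0 6 0 0 0 0" --pt "1 0 8 0 0 0 0" --pt "1 0 9 0 0 0 0" --pt "1 0 9 0 0 0 0"

```text
clock: 4.9
tcp_pos: [0.4774, -0.002, 0.1325]
orientation: [0.624, 3.078, 0.0]
contact_force: [-1.2, -1.0, 5.1]
grip_width: 0.0002
gripper_force: 2.3
```

step_arm --pt "0 0 -30 0 0 0 0" --pt "0 0 -70 0 0 0 40" --pt "0 0 -110 0 0 0 60" --pt "0 0 -110 0 0 0 60"

```text
clock: 5.3
tcp_pos: [0.4802, -0.0016, 0.2469]
orientation: [0.622, 3.071, 0.006]
contact_force: [0.9, -0.3, 0.5]
grip_width: 0.0433
gripper_force: 0.0
```

```bash
python3 - <<'E'
from h import *;from bench import r
for n in("side","top"):
    f=r.grab_frame(n);t=plane(f);D=door(f,(.55,-.06),.2)
    y=D["yellow"];y=y[np.hypot(y[:,0]-.537,y[:,1]+.121)<.05];tp=y[y[:,2]>.161]
    print(n,"green",D["green"].mean(0).round(4) if len(D["green"]) else 0,"yel",len(y),len(tp),y[:,2].max())
    for q in(y,tp):
        if len(q)>5:
            (c,s,a)=cv2.minAreaRect(q[:,:2].astype(np.float32)*1000);v=np.linalg.svd(q[:,:2]-q[:,:2].mean(0),full_matrices=False)[2][0]
            print(np.round(c,1),np.round(s,1),a,"bar yaw",np.arctan(v[1]/v[0]))
    if n=="top": cv2.imwrite("pics/t2.png",cv2.resize(f["image"][135:235,220:353,::-1],(798,600),interpolation=2))
to_tool(r.get_obs(),[(.537,-.121,.25),(.537,-.121,.145)])
E
```

```text
lid angle 0.0279 n [ 0.028 -0.     1.   ] mean [ 0.5473 -0.0461  0.1309] 1874
side green [0.4771 0.0006 0.1366] yel 88 30 0.1724805364967354
[ 539.5 -117.3] [14.  44.5] 59.83096694946289 bar yaw -0.5128236202115108
[ 539.4 -117.2] [10.6 44.1] 65.58654022216797 bar yaw -0.44661736057231033
lid angle 0.0256 n [0.026 0.    1.   ] mean [ 0.5572 -0.0873  0.1297] 2408
top green 0 yel 75 59 0.17462299998781275
[ 534.9 -122. ] [19.2 37.1] 67.14651489257812 bar yaw -0.4755754732420551
[ 535.5 -120.5] [13.6 37.3] 64.33758544921875 bar yaw -0.4636182261704429
t 5.4 tcp [ 0.4774 -0.0015  0.2428] F [-0.7 -0.8  0.1] w 58.2 yaw y 1.171 z [ 0.002  0.001 -1.   ] j [-0.55  0.13  0.47  2.03 -0.07  1.    1.13]
world (0.537, -0.121, 0.25) shift [-101.4  -86.9   -7.2]
world (0.537, -0.121, 0.145) shift [-101.2  -87.1   97.8]
```

View pics/t2.png

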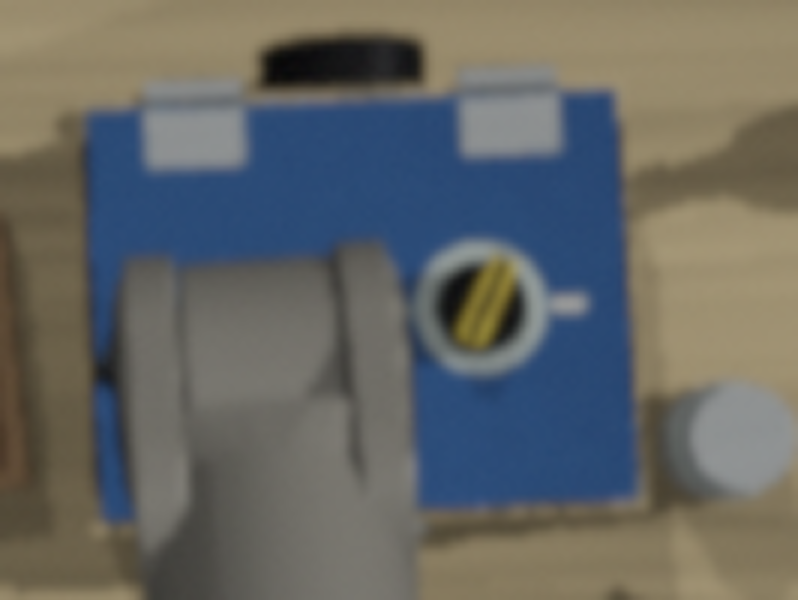

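The door is latched (0.027). The fastener bar is at pixel (485,303) in the crop with yaw −0.465, so its turn is about 0.48 rad. Next I go above it and grip.

step_arm --pt "-25 -21 -3 0 0 0.03 60" --pt "-50 -43 -5 0 0 0.065 60" --pt "-75 -65 -5 0 0 0.065 60" --pt "-101 -86 -5 0 0 0.065 60" --pt "-101 -86 20 0 0 0.065 60" --pt "-101 -86 45 0 0 0.065 60" --pt "-101 -86 60 0 0 0.065 60" --pt "-101 -86 60 0 0 0.065 60"

```text
clock: 6.2
tcp_pos: [0.5338, -0.1199, 0.1785]
orientation: [-0.722, -3.05, 0.003]
contact_force: [-0.2, -0.2, 0.5]
grip_width: 0.06
gripper_force: 0.0
```

```bash
python3 - <<'E'
from h import *;from bench import r
to_tool(r.get_obs(),[(.537,-.1205,.143)],1.106)
f=r.grab_frame("side");cv2.imwrite("pics/s3.png",cv2.resize(f["image"][120:220,160:293,::-1],(798,600)))
E
```

```text
t 6.2 tcp [ 0.5338 -0.1199  0.1785] F [-0.2 -0.2  0.5] w 60.0 yaw y 1.106 z [-0.007 -0.    -1.   ] j [-0.31  0.36  0.53  1.94 -0.23  0.91  1.43]
world (0.537, -0.1205, 0.143) shift [-3.4  1.  35.5]
turn [-0.003 -0.007 -0.   ]
turn [-0.01   0.005  3.141]
```

View pics/s3.png

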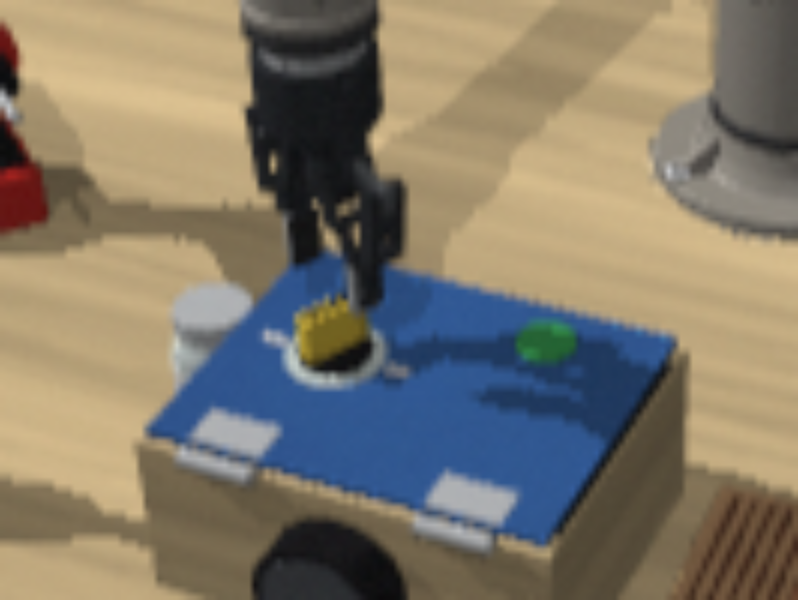

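The fingers straddle the bar at (332,333) with clearance on both sides.

step_arm --pt "-3 1 15 0 0 0 60" --pt "-3 1 30 0 0 0 60" --pt "-3 1 35 0 0 0 60" --pt "-3 1 35 0 0 0 5" --pt "-3 1 35 0 0 0 5" --pt "-3 1 35 0 0 0 5" --pt "-3 1 35 0 0 0 5" --pt "-3 1 35 0 0 0 5" --grip_force 30

```text
clock: 7.05
tcp_pos: [0.5391, -0.123, 0.1481]
orientation: [0.726, 3.056, -0.003]
contact_force: [-3.1, -4.6, 3.3]
grip_width: 0.0132
gripper_force: 32.6
```

```bash
python3 - <<'E'
from h import *;from bench import r
to_tool(r.get_obs(),[],.016);print(r.get_obs()["moment"])
E
```

```text
t 7.05 tcp [ 0.5391 -0.123   0.1481] F [-3.1 -4.6  3.3] w 13.2 yaw y 1.105 z [ 0.    -0.002 -1.   ] j [-0.29  0.41  0.51  1.96 -0.26  0.84  1.46]
turn [-1.000e-03  2.000e-03  1.089e+00]
turn [-2.000e-03 -1.000e-03 -2.053e+00]
[-1.08672942  0.63764461  0.05897725]
```

step_arm --pt "0 -1 -1 0 0 0 5" --pt "0 -2 -2 0 0 0.12 5" --pt "0 -2 -2 0 0 0.24 5" --pt "0 -2 -2 0 0 0.36 5"

```text
clock: 7.45
tcp_pos: [0.5386, -0.1236, 0.1487]
orientation: [1.266, 2.874, -0.003]
contact_force: [3.0, -4.7, -10.8]
grip_width: 0.0131
gripper_force: 31.3
```

```bash
python3 - <<'E'
from h import *;from bench import r
to_tool(r.get_obs(),[],.016);print(r.get_obs()["moment"])
plane(r.grab_frame("top"))
E
```

```text
t 7.45 tcp [ 0.5386 -0.1236  0.1487] F [  3.   -4.7 -10.8] w 13.1 yaw y 0.741 z [ 0.    -0.002 -1.   ] j [-0.36  0.42  0.6   1.96 -0.31  0.85  1.15]
turn [-0.     0.002  0.725]
turn [-3.000e-03 -1.000e-03 -2.417e+00]
[-1.33368464 -0.41775508  0.02219162]
lid angle 0.0288 n [ 0.029 -0.003  1.   ] mean [ 0.5442 -0.0097  0.1303] 2639
```

The tool is pulling up on the door, so I'll lower it by 2 mm at once and continue turning.

step_arm --pt "0 0 2 0 0 0 5" --pt "0 0 2 0 0 0.1 5" --pt "0 0 2 0 0 0.2 5" --pt "0 0 2 0 0 0.3 5" --pt "0 0 2 0 0 0.4 5"

```text
clock: 8.0
tcp_pos: [0.5379, -0.1241, 0.1479]
orientation: [1.811, 2.567, -0.002]
contact_force: [-4.4, -4.6, 4.2]
grip_width: 0.0133
gripper_force: 33.5
```

```bash
python3 - <<'E'
from h import *;from bench import r
to_tool(r.get_obs(),[],.016);print(r.get_obs()["moment"])
E
```

```text
t 8.0 tcp [ 0.5379 -0.1241  0.1479] F [-4.4 -4.6  4.2] w 13.3 yaw y 0.342 z [-0.001 -0.001 -1.   ] j [-0.43  0.45  0.7   1.97 -0.38  0.86  0.82]
turn [-0.001  0.001  0.326]
turn [-1.000e-03 -1.000e-03 -2.816e+00]
[-1.43376556  1.18741657  0.09497515]
```

step_arm --pt "0 0 0 0 0 0.1 5" --pt "0 0 0 0 0 0.2 5" --pt "0 0 0 0 0 0.28 5" --pt "0 0 0 0 0 0.33 5" --pt "0 0 0 0 0 0.33 5"

```text
clock: 8.5
tcp_pos: [0.5372, -0.1241, 0.1479]
orientation: [-2.205, -2.236, 0.003]
contact_force: [-5.6, -3.7, 6.7]
grip_width: 0.0136
gripper_force: 33.9
```

```bash
python3 - <<'E'
from h import *;from bench import r
to_tool(r.get_obs(),[],.016);print(r.get_obs()["moment"])
E
```

```text
t 8.5 tcp [ 0.5372 -0.1241  0.1479] F [-5.6 -3.7  6.7] w 13.6 yaw y 0.014 z [-0.002 -0.001 -1.   ] j [-0.49  0.48  0.79  1.97 -0.44  0.87  0.55]
turn [-0.002  0.001 -0.002]
turn [1.00e-03 3.00e-03 3.14e+00]
[-1.2697267   1.72866833  0.01473421]
```

step_arm --pt "0 0 0 0 0 0 50" --pt "0 0 0 0 0 0 50" --pt "0 0 0 0 0 0 50" --pt "0 0 -20 0 0 0 50" --pt "0 0 -50 0 0 0 50" --pt "0 -50 -90 0 0 0 0" --pt "40 -90 -100 0 0 0 0" --pt "90 -90 -100 0 0 0 0"

```text
clock: 9.3
tcp_pos: [0.4477, -0.0483, 0.2471]
orientation: [-2.212, -2.23, -0.003]
contact_force: [0.0, 0.5, -0.3]
grip_width: 0.0067
gripper_force: 0.0
```

```bash
python3 - <<'E'
from h import *;from bench import r
to_tool(r.get_obs(),[(.476,-.002,.2),(.476,-.002,.14),(.476,-.002,.131)])
for n in("side","top"):
    f=r.grab_frame(n);t=plane(f);D=door(f,(.55,-.06),.2)
    y=D["yellow"];tp=y[(np.hypot(y[:,0]-.537,y[:,1]+.121)<.05)&(y[:,2]>.161)]
    if len(tp)>5:
        v=np.linalg.svd(tp[:,:2]-tp[:,:2].mean(0),full_matrices=False)[2][0];print(n,len(tp),"bar yaw",np.arctan2(v[1],v[0]))
    cv2.imwrite(f"pics/{n}4.png",cv2.resize(f["image"][135:235,220:353,::-1] if n=="top" else f["image"][120:220,160:293,::-1],(798,600),interpolation=2))
E
```

```text
t 9.3 tcp [ 0.4477 -0.0483  0.2471] F [ 0.   0.5 -0.3] w 6.7 yaw y 0.008 z [ 0.001  0.002 -1.   ] j [-0.91  0.09  0.95  2.09 -0.09  1.    0.1 ]
world (0.476, -0.002, 0.2) shift [46.  28.6 47.2]
world (0.476, -0.002, 0.14) shift [ 45.9  28.6 107.2]
world (0.476, -0.002, 0.131) shift [ 45.8  28.6 116.2]
lid angle 0.0272 n [0.027 0.001 1.   ] mean [ 0.5464 -0.0462  0.1308] 1872
side 29 bar yaw 1.5825708246388994
lid angle 0.0274 n [0.027 0.002 1.   ] mean [ 0.5551 -0.0522  0.1296] 3039
top 59 bar yaw -1.56947775983511
```

View pics/top4.png

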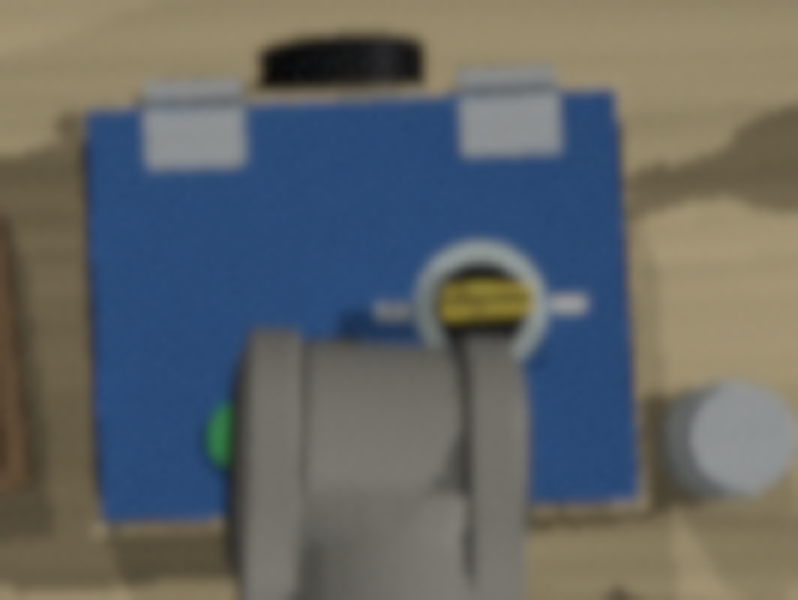

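View pics/side4.png

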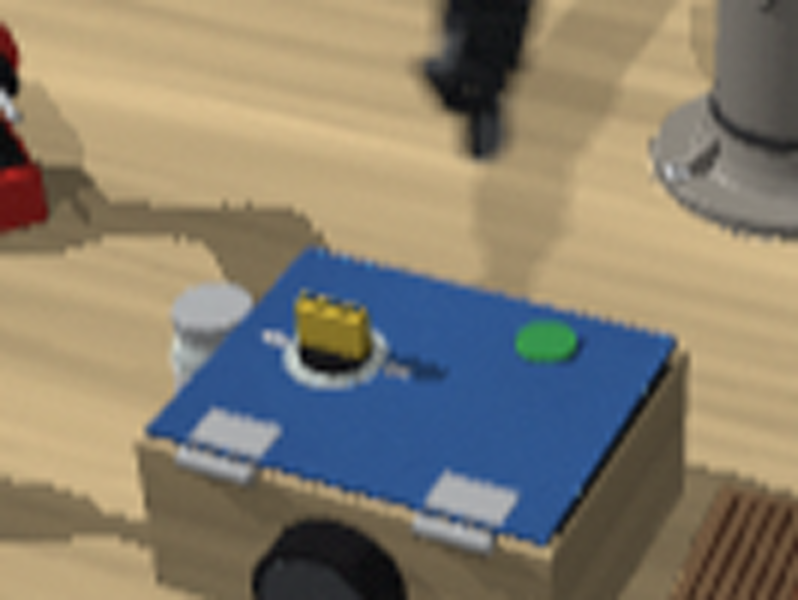

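The slot lies along the white marks, at (392,310) and (570,304) in the top crop, and the door is still latched at 0.027. Now the pad press.

step_arm --pt "0 0 0 0 0 0 0" --pt "0 0 0 0 0 0 0" --pt "0 0 0 0 0 0 0"

```text
clock: 9.7
tcp_pos: [0.4503, -0.047, 0.2463]
orientation: [2.206, 2.236, -0.001]
contact_force: [-0.3, 0.5, 0.2]
grip_width: -0.0002
gripper_force: 0.0
```

```bash
python3 - <<'E'
from h import *;from bench import r
to_tool(r.get_obs(),[(.476,-.002,.2),(.476,-.002,.14),(.476,-.002,.131)])
E
```

```text
t 9.7 tcp [ 0.4503 -0.047   0.2463] F [-0.3  0.5  0.2] w -0.2 yaw y 0.013 z [-0.    -0.001 -1.   ] j [-0.9   0.1   0.95  2.09 -0.09  1.    0.1 ]
world (0.476, -0.002, 0.2) shift [44.7 26.3 46.3]
world (0.476, -0.002, 0.14) shift [ 44.7  26.3 106.3]
world (0.476, -0.002, 0.131) shift [ 44.7  26.3 115.3]
```

step_arm --pt "22 13 10 0 0 0 0" --pt "45 26 45 0 0 0 0" --pt "45 26 80 0 0 0 0" --pt "45 26 100 0 0 0 0" --pt "45 26 106 0 0 0 0" --pt "45 26 110 0 0 0 0" --pt "45 26 114 0 0 0 0" --pt "45 26 114 0 0 0 0"

```text
clock: 10.5
tcp_pos: [0.4757, -0.0012, 0.1331]
orientation: [2.205, 2.237, 0.001]
contact_force: [-0.5, -1.3, 2.0]
grip_width: -0.0004
gripper_force: 1.3
```

```bash
python3 - <<'E'
from h import *;from bench import r
to_tool(r.get_obs(),[(.476,-.002,.131)])
E
```

```text
t 10.5 tcp [ 0.4757 -0.0012  0.1331] F [-0.5 -1.3  2. ] w -0.4 yaw y 0.015 z [ 0.001  0.    -1.   ] j [-0.79  0.37  0.8   2.15 -0.38  0.76  0.28]
world (0.476, -0.002, 0.131) shift [-0.8  0.3  2.1]
```

step_arm --pt "0 0 1 0 0 0 0" --pt "0 0 2 0 0 0 0" --pt "0 0 3 0 0 0 0" --pt "0 0 3 0 0 0 0" --pt "0 0 3 0 0 0 0"

```text
clock: 11.0
tcp_pos: [0.4758, -0.001, 0.1309]
orientation: [2.205, 2.238, 0.002]
contact_force: [-4.8, -3.2, 14.5]
grip_width: -0.0004
gripper_force: 6.7
```

step_arm --pt "0 0 1 0 0 0 0" --pt "0 0 1 0 0 0 0" --pt "0 0 1 0 0 0 0"

```text
clock: 11.3
tcp_pos: [0.4759, -0.001, 0.1307]
orientation: [-2.205, -2.237, -0.003]
contact_force: [-9.2, -2.1, 26.1]
grip_width: -0.0001
gripper_force: 12.8
```

```bash
python3 - <<'E'
from h import *;from bench import r
for n in("side","top"):
    f=r.grab_frame(n);plane(f)
    y=door(f,(.55,-.06),.2)["yellow"];tp=y[(np.hypot(y[:,0]-.537,y[:,1]+.121)<.05)&(y[:,2]>.158)]
    v=np.linalg.svd(tp[:,:2]-tp[:,:2].mean(0),full_matrices=False)[2][0];print("bar yaw",np.arctan2(v[1],v[0]))
to_tool(r.get_obs(),[])
E
```

```text
lid angle 0.002 n [ 0.002 -0.     1.   ] mean [ 0.5472 -0.046   0.1282] 1804
bar yaw 1.551410683581686
lid angle 0.0004 n [ 0.    -0.002  1.   ] mean [ 0.555  -0.0802  0.1274] 2795
bar yaw 1.6347651668339567
t 11.4 tcp [ 0.4759 -0.001   0.1307] F [-8.8 -3.8 26. ] w 0.1 yaw y 0.015 z [ 0.001  0.002 -1.   ] j [-0.78  0.37  0.8   2.15 -0.39  0.76  0.29]
```

```bash
python3 -c "
from bench import r;print(r.hand_in())"
```

```text
the job is handed in; nothing more can be done
None
```

I closed and latched the door, turned the fastener until its slot lined up with the white marks, and handed the job in at about 11.4 s while still pressing the green pad at about 26 N, with the door measuring flush (hinge angle 0.002 rad or less).

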